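# Feed a batten through the flap of a drilling jig

## Robot

A 7-joint arm with a two-finger parallel gripper is mounted at the origin on a cart in front of the work surface, level with it; the furniture and walls round the work are solid. World frame = base frame: x ahead of the robot, y to its left, z up, the work surface at z = 0. Lengths are in m, angles in rad, forces in N, time in s.
With the tool pointing down it reaches from about 0.4 to 0.925 m from the base axis. Payload 5.6 kg.
Tool frame: the origin (TCP) lies midway between the tips of the shut fingers; the grasp point (between the pads) lies manip.pinch_z behind it (manip.pinch_z is the distance from the TCP to the grasp point, in m); z points along the fingers, y is the line along which they close (so a half turn about z gives the same grasp; the last joint's range is limited). The gripper opens to 85 mm and grips with 20 to 120 N. Pads are 22 mm wide; open, the fingers measure 114 mm over their backs; the gripper's body (76 mm by 85 mm) begins 54 mm behind the grasp point. The pads swing forward as they close: fully open they stand 13 mm farther back than shut.
Start: joints at [1.074, 0.468, -0.012, 1.603, 0.006, 1.071, -0.056], TCP at [0.285, -0.584, 0.231] pointing down, gripper open.
Joint ranges: [-2.53, 2.53], [-0.31, 2.02], [-1.57, 1.55], [0.28, 2.44], [-1.29, 4.43], [0.15, 1.84], [-2.92, 2.92]. Speed limits (rad/s): [2.57, 2.57, 3.14, 3.14, 3.14, 3.14, 3.14].

## Interface

Orientations are given as a unit quaternion [x, y, z, w].
In Python, from workcell import manip, gripper_to, kin, vision, order, status gives the robot as it stands. Calls block until the motion is done:
- manip.reach(position, orientation): joint-space move of the TCP to a pose.
- manip.movel(position, speed=0.15, rotation=None, contact_N=None): straight line of the TCP; rotation=None keeps the orientation; speed is the mean speed in m/s. With contact_N (N) it stops when the force on the tool has changed by that much, and returns True; else False.
- manip.set_joints(angles): joint-space move.
- gripper_to(opening): opening from 0.0 (shut) to 1.0 (fully open); the grip force is fixed at half the most; returns when the fingers have stopped.
- manip.hold(seconds).
- kin.ik(position, orientation): joint angles nearest the present ones, or None.
- vision.camera(name): name is "scene" or "top"; returns the picture (400x640x3 uint8, blue, green, red); there is no depth.
- vision.get_calibration(name): a dict with "fovy" (degrees; the focal length in pixels is half the picture's height over the tangent of half this angle, whatever the lens; pixels are square), "cx", "cy" (the principal point, pixels), "dist_coeffs" ([k1, k2, p1, p2, k3] as OpenCV has them; the pictures are not rectified), "rvec" (rotation vector, rad) and "tvec" (3), from world to camera coordinates, as OpenCV has them. Camera axes: x right, y down, z forward; pixel columns grow to the right and rows downward; lengths in m; the calibration is good to about 2 mm. A picture is of the moment at which its call begins. get_calibration takes no time and is no camera call.
A pose or a line that the arm cannot do raises manip.Unreachable and nothing moves.
- order.close_job(): hands the job in; it is judged then, once.
Readings, each from a call of its own:
- status.read_time(): time.
- status.read_qpos(): joint angles.
- status.read_joint_vel(): joint speeds.
- status.read_joint_efforts(): joint torques, N m.
- status.read_ee_pos(): TCP position.
- status.read_eef_rot(): TCP orientation.
- status.read_ft_force(): force on the tool from outside, world axes, zero at the start.
- status.read_torque(): the same for the moment, N m.
- status.read_finger_gap(): opening from 0.0 (shut) to 1.0 (fully open).
- status.read_grip_force(): force on a finger pad.
Only numpy, scipy, OpenCV 4.12 (cv2) and the standard library are available. Lean on these libraries where they do the work, as an engineer would, in place of code of your own. Each camera call takes 0.05 s, during which the arm holds its last target. There are 200 camera calls.

## Task

Feed the batten end (the longer, thicker bar on the grey deck) into the drilling jig with your fingertips, never picking it up: first push it sideways over the deck until it lies square against the metal fence, then push it end first along the fence and through the hanging flap until it slides down the chute to the end stop. Draw back so that the flap swings shut behind it, and leave the small beech offcut on the deck and the other things on the table where they are.

Things in the scene. Friction and masses are not known exactly. Their poses are not given: they have to be found in the camera images.
- feeder: Fixed gravity feeder of a drilling jig. Origin: on the table, under the middle of its mouth, in the plane of the shut flap; x is the feed direction (away from the robot), y left, z up. Its level grey deck is 90 mm above the table, from x = -220 mm to the lip at +12 and y = -57 to +167; friction about 0.25. The lane along the fence is 41 mm wide at the mouth (y = -20.5 to +20.5).
- fence (a point): Middle of the fence's face, at mid-height (feeder x = -112, y = -20.5, z = 101 mm). The fence is a straight metal bar on the deck along the right of the lane, from feeder x = -215 to -10 mm, 22 mm wide, 22 mm high; its face looks to feeder +y. Axes as the feeder's.
- mouth (a point): Middle of the mouth's lower edge, on the deck (feeder 0, 0, 90 mm). Two plywood posts (x = -8 to 32 mm) stand either side, a header bar 59 to 70 mm above the deck joins them over the flap. Left of the mouth a lead-in plate 28 mm high flares out to (x = -38, y = 36) mm, and a guard board 55 mm high closes the deck's far edge. Axes as the feeder's.
- ramp: Slick white-lined chute (friction about 0.1) behind the flap. Origin at the lip (feeder 12, 0, 90 mm), on the lining; x runs down the slope, 25 degrees below level. End stop face at x = 175; a drill-bush bridge spans x = 86 to 148, 39 mm above. A batten whose middle is pushed past the lip tips and slides down by itself; home at the stop its origin is at x = 115, y = 0, z = 0 mm.
- flap (a joint): Sheet-aluminium flap, 38 mm wide, 52 mm high, 15 g, hanging in the mouth from a rod 55 mm above the deck. 0 = hanging shut; grows (rad, to 1.45) as its lower edge is pushed inwards, away from the robot. It swings only inwards and falls shut by its own weight.
- batten: The batten end to feed: plain brown wooden bar, 35 x 120 x 30 mm, about 90 g, lying askew (up to 0.35 rad) on the deck to the left of the fence, its long side roughly along the feed direction. Origin: centre of its underside; its own y axis runs along its 120 mm length, z up.
- beech_end: Bystander: flat beech offcut, 40 x 90 x 18 mm, on the deck in the far left corner near the guard board; must stay. Origin: centre of its underside, long axis = y.
- pliers: Bystander: red-handled pliers, 200 mm long, on the table to the right of the feeder; must stay.
- tape_roll: Bystander: roll of masking tape, 100 mm across, 25 mm high, on the table to the left of the feeder; must stay.
There are look-alikes about, which are no part of the job. What is shaped like the batten but green is not meant.

How it is judged:
By the outcome, as a careful person would: the job done as asked, in the order asked, and still so for the second after the job is handed in, with the robot touching nothing.
It also fails if it takes over 38 s, if anything falls off the work surface, if the arm or the gripper's body presses on something with over 40 N, if the wrist force passes 120 N, or if a joint passes its speed limit or range.

## Working session

There is one attempt and no reset: what is moved stays moved. The work goes in short steps, each a Python script; the robot and the scene stay as the last script left them, time stands still between calls to the robot, and variables do not carry over. Pictures are saved under pics/ and viewed, at most 10 in all, crops included, and the job is handed in when it is done.

```bash
ls; mkdir -p pics
python3 - <<'E'
from workcell import manip, vision, status
import cv2
for n in("scene","top"):
    cv2.imwrite(f"pics/{n}0.png",vision.camera(n)); print(n,vision.get_calibration(n))
print(status.read_time(),status.read_eef_rot(),manip.pinch_z)
E
```

```text
pics
scene {'fovy': 49.949018101562224, 'cx': 325.0724536880896, 'cy': 195.91767629087684, 'dist_coeffs': array([-0.0374185,  0.       ,  0.       ,  0.       ,  0.       ]), 'rvec': array([ 1.14042468, -2.32128031,  1.04009379]), 'tvec': array([0.5235746 , 0.28649672, 1.04071895])}
top {'fovy': 55.47599816965895, 'cx': 326.4464558929472, 'cy': 204.7559366896471, 'dist_coeffs': array([-0.0942585,  0.       ,  0.       ,  0.       ,  0.       ]), 'rvec': array([ 2.15567099, -2.10532071,  0.13268369]), 'tvec': array([0.22361243, 0.61706429, 0.9016516 ])}
0.1 [ 9.74375433e-01  2.24926390e-01 -2.21975874e-04 -7.64951699e-04] 0.0187
```

View pics/scene0.png

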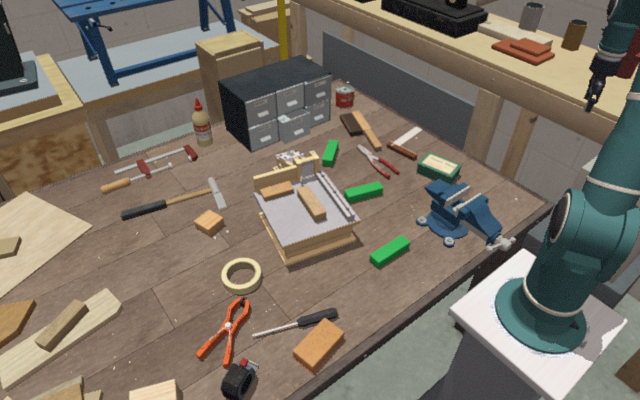

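View pics/top0.png

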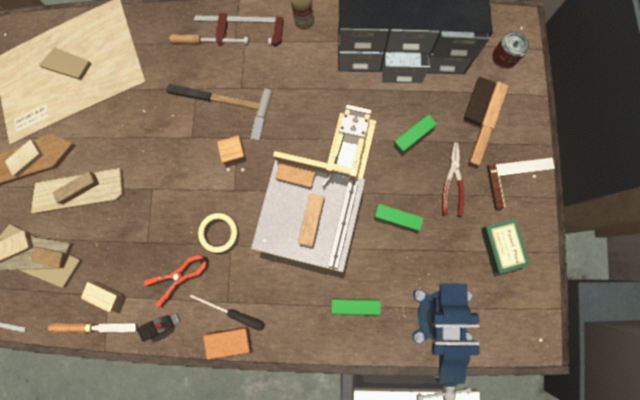

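The feeder deck is at about (305,215) in the top view. The batten is at (312,220), the beech offcut at (296,175), the fence at (345,220) and the chute at (350,140). I'll zoom in to get corner positions.

Run:
```python
import cv2
a=cv2.imread("pics/top0.png")[95:285,240:400]
cv2.imwrite("pics/topc.png",cv2.resize(a,None,fx=3.15,fy=3.15,interpolation=cv2.INTER_CUBIC))
a=cv2.imread("pics/scene0.png")[140:270,240:370]
cv2.imwrite("pics/scenec.png",cv2.resize(a,None,fx=4.5,fy=4.5,interpolation=cv2.INTER_CUBIC))
```

```text
(no output)
```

View pics/topc.png

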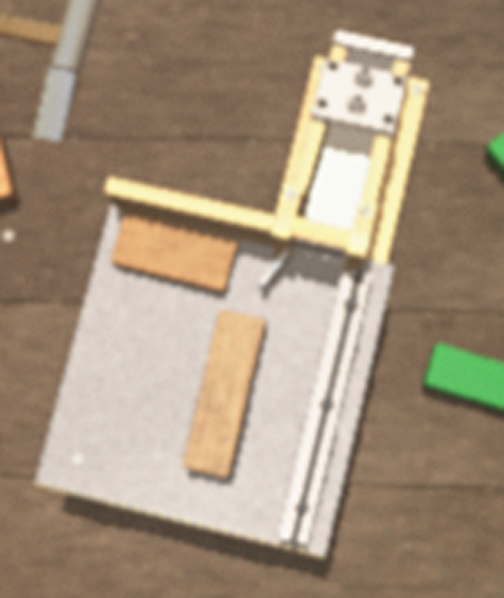

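View pics/scenec.png

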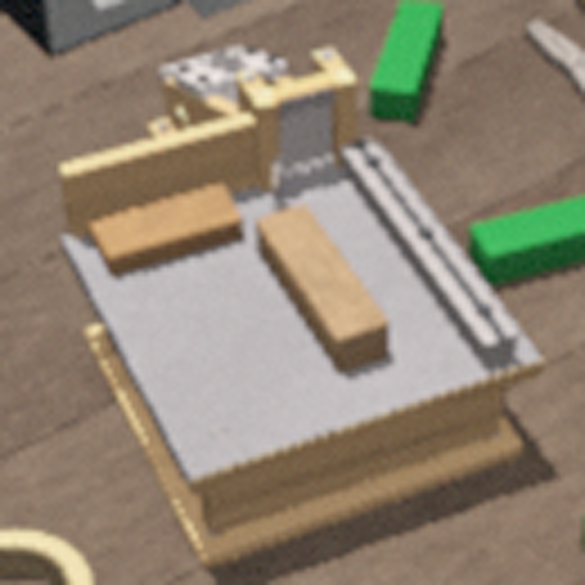

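The top crop shows the deck's near corners at (37,486) and (327,558). The batten's top face is at (218,311), (267,317), (230,478), (184,467). The fence top's left edge runs from (282,540) to (343,275). I'll cast these rays.

```bash
cat > h.py <<'E'
import numpy as np, cv2
from workcell import vision
def ray(n,uv,z):
    c=vision.get_calibration(n); f=200/np.tan(np.radians(c["fovy"]/2))
    K=np.array([[f,0,c["cx"]],[0,f,c["cy"]],[0,0,1]])
    p=cv2.undistortPoints(np.float64(uv).reshape(-1,1,2),K,c["dist_coeffs"])[:,0]
    R=cv2.Rodrigues(c["rvec"])[0]; o=-R.T@c["tvec"]
    d=np.c_[p,np.ones(len(p))]@R
    return (o+d*((z-o[2])/d[:,2])[:,None])[:,:2]
top=lambda uv,z: ray("top",np.array(uv)/3.15+[240,95]-.34,z)
sc=lambda uv,z: ray("scene",np.array(uv)/4.5+[240,140]-.39,z)
E
python3 - <<'E'
from h import *
np.set_printoptions(precision=4,suppress=True)
D=top([(37,486),(327,558),(392,265)],.09)
Ds=sc([(192,480),(543,362),(62,235)],.09)
F=top([(282,540),(343,275),(305,545),(368,272)],.112)
Fs=sc([(485,345),(345,152),(517,335),(375,142)],.112)
B=top([(218,311),(267,317),(230,478),(184,467)],.12)
Bs=sc([(258,222),(303,207),(388,322),(338,347)],.12)
G=top([(105,188),(275,226),(285,238),(362,250)],.145)
for n,v in dict(D=D,Ds=Ds,F=F,Fs=Fs,B=B,Bs=Bs,G=G).items(): print(n,v.tolist() and v.round(4).tolist(), [round(float(np.linalg.norm(v[i]-v[i-1])),4) for i in range(len(v))])
a=lambda p,q:np.arctan2(*(q-p)[::-1])
print("yaw fence",a(F[0],F[1]),a(F[2],F[3]),a(Fs[0],Fs[1]),a(Fs[2],Fs[3]),"deck",a(D[1],D[0])-np.pi/2,a(D[1],D[2]),a(Ds[1],Ds[0])-np.pi/2)
print("batten",a(B[3],B[0]),a(B[2],B[1]),a(Bs[3],Bs[0]),a(Bs[2],Bs[1]),B.mean(0),Bs.mean(0))
E
```

```text
D [[0.4955, 0.4125], [0.448, 0.1932], [0.6709, 0.1476]] [0.3177, 0.2244, 0.2275]
Ds [[0.4936, 0.4164], [0.4443, 0.1993], [0.7165, 0.3675]] [0.2282, 0.2226, 0.32]
F [[0.4606, 0.2265], [0.6575, 0.1857], [0.4574, 0.2097], [0.6602, 0.167]] [0.2083, 0.2011, 0.2015, 0.2072]
Fs [[0.4598, 0.2326], [0.6524, 0.1898], [0.4547, 0.2123], [0.6487, 0.1679]] [0.1997, 0.1973, 0.1989, 0.199]
B [[0.6268, 0.2777], [0.623, 0.2414], [0.5042, 0.2651], [0.5113, 0.2987]] [0.1174, 0.0365, 0.1212, 0.0344]
Bs [[0.6221, 0.2799], [0.6167, 0.2494], [0.5029, 0.2708], [0.5041, 0.3065]] [0.1209, 0.031, 0.1158, 0.0357]
G [[0.7122, 0.3619], [0.6857, 0.2365], [0.6769, 0.229], [0.6692, 0.1732]] [0.1935, 0.1282, 0.0115, 0.0563]
yaw fence -0.20426822096843741 -0.20748594971328213 -0.2184313771275706 -0.22482681658921916 deck -0.21316299433068941 -0.20165963060437794 -0.22359607934162096
batten -0.1800398354352626 -0.19670980058947574 -0.22115924929752995 -0.18581510914807772 [0.5663 0.2707] [0.5615 0.2766]
```

```bash
cat >> h.py <<'E'
from scipy.spatial.transform import Rotation as Ro
def quat(ang): # tool down, tool y along world heading ang
    y=np.array([np.cos(ang),np.sin(ang),0]); z=np.array([0,0,-1.]); return Ro.from_matrix(np.c_[np.cross(y,z),y,z]).as_quat()
E
python3 - <<'E'
from h import *
from workcell import kin,status
np.set_printoptions(precision=4,suppress=True)
m=np.array([(-220,167),(-220,-57),(12,-57),(-215,-20.5),(-10,-20.5),(-215,-42.5),(-10,-42.5)])/1e3
P=np.r_[top([(37,486),(327,558),(392,265)],.09),top([(282,540),(343,275),(305,545),(368,272)],.112)]
Ps=np.r_[sc([(192,480),(543,362)],.09),sc([(485,345),(345,152),(517,335),(375,142)],.112)]
ms=np.delete(m,2,0)
def fit(m,p):
    a,b=m-m.mean(0),p-p.mean(0); th=np.arctan2((a[:,0]*b[:,1]-a[:,1]*b[:,0]).sum(),(a*b).sum())
    R=np.array([[np.cos(th),-np.sin(th)],[np.sin(th),np.cos(th)]]); t=p.mean(0)-R@m.mean(0)
    print(th,t,"res mm",(1e3*(m@R.T+t-p)).round(1).tolist()); return R,t
B=top([(218,311),(267,317),(230,478),(184,467)],.12)
Bs=sc([(258,222),(303,207),(388,322),(338,347)],.12)
be=top([(122,215),(237,240),(225,292),(112,264)],.108)
for R,t,b in((*fit(m,P),B),(*fit(ms,Ps),Bs)): print("batten in feeder",(b-t)@R*1e3,((b-t)@R).mean(0)*1e3, "beech",(be-t)@R*1e3)
for a in(-.21,-.21+np.pi,-.21+np.pi/2,-.21-np.pi/2): print(a,kin.ik([.58,.33,.25],quat(a)))
E
```

```text
-0.20800974879349413 [0.6749 0.2046] res mm [[-1.3, 1.0], [-0.1, 1.1], [4.0, -1.2], [-0.3, 2.5], [3.4, 0.9], [-1.7, -2.3], [-3.9, -1.9]]
-0.22253617063935283 [0.6709 0.2062] res mm [[-0.5, 1.3], [-0.6, -0.1], [-3.2, 1.1], [4.2, -1.4], [-3.0, -0.0], [3.0, -0.9]]
batten in feeder [[ -62.187    61.5829]
 [ -58.3439   25.2619]
 [-179.5158   23.8926]
 [-179.5212   58.3002]] [-119.892    42.2594] beech [[ -4.6504 152.0707]
 [ -3.9899  61.9389]
 [-44.9695  61.2603]
 [-43.3441 149.8629]]
batten in feeder [[ -63.8406   61.0947]
 [ -62.3329   30.1472]
 [-178.0202   25.8971]
 [-184.7661   60.9282]] [-122.2399   44.5168] beech [[ -2.5573 151.2883]
 [ -0.5877  61.1756]
 [-41.5531  59.9018]
 [-41.2149 148.5187]]
-0.21 [ 0.0753  0.721  -1.0308  1.4908  0.6305  1.2888 -1.2323]
2.931592653589793 [ 0.177   0.9001 -1.3284  1.4845  0.8748  1.4366  1.7576]
1.3607963267948966 [ 0.1184  0.7772 -1.1359  1.488   0.7134  1.333   0.2849]
-1.7807963267948965 [-0.0887  0.5953 -0.7168  1.5019  0.4068  1.1975 -2.6503]
```

```bash
cat >> h.py <<'E'
TH=-.213; T=np.array([.673,.2054]); RF=np.array([[np.cos(TH),-np.sin(TH)],[np.sin(TH),np.cos(TH)]])
def W(x,y,z): return np.r_[RF@np.array([x,y])/1e3+T,z/1e3]   # feeder mm -> world m
def FE(p): return np.r_[(np.array(p[:2])-T)@RF,p[2]]*1e3
E
python3 - <<'E'
from h import *
from workcell import manip,gripper_to,status
p=np.array(status.read_ee_pos()); manip.movel([p[0],p[1],.33],speed=.25)
manip.reach(W(-126,92,250),quat(TH)); gripper_to(.5)
print(status.read_time())
print(manip.movel(W(-126,92,98),speed=.12,contact_N=6),FE(status.read_ee_pos()))
f0=np.array(status.read_ft_force())
print(manip.movel(W(-126,40,98),speed=.06,contact_N=6),FE(status.read_ee_pos()))
print(manip.movel(W(-126,18,98),speed=.025,contact_N=6),FE(status.read_ee_pos()),np.array(status.read_ft_force())-f0,status.read_time())
for n in("scene","top"): cv2.imwrite(f"pics/{n}1.png",vision.camera(n))
a=cv2.resize(cv2.imread("pics/top1.png")[95:285,240:400],None,fx=3,fy=3);b=cv2.resize(cv2.imread("pics/scene1.png")[140:270,250:350],None,fx=3,fy=3)
c=np.zeros((570,780,3),np.uint8);c[:570,:480]=a;c[:390,480:]=b;cv2.imwrite("pics/c1.png",c)
E
```

```text
4.4583
False [-125.65410694   92.51614399   98.96271392]
False [-126.12449535   40.15965038   97.96250687]
True [-125.99380678   25.92116083   98.07262798] [-0.35939382  2.00857352  1.66020027] 7.5167
```

View pics/c1.png

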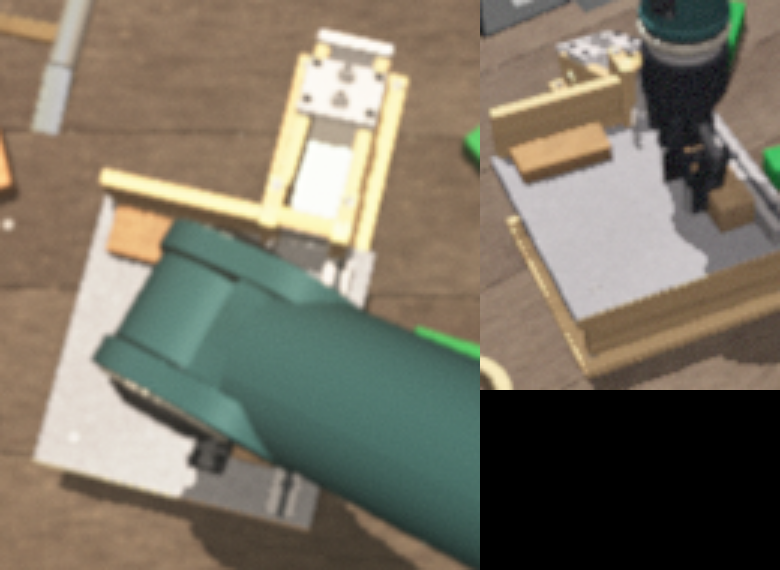

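The batten reached the fence with the TCP at y=25.9 mm, against 25.5 expected. In the left part of the picture the arm hides it, and the right part shows its end beside the fence at about (730,205). I'll seat it firmly, back off and check.

Run:
```python
from h import *
from workcell import manip,gripper_to,status
print(manip.movel(W(-126,22,98),speed=.02,contact_N=12),FE(status.read_ee_pos()),status.read_ft_force())
manip.hold(.2)
manip.movel(W(-126,60,98),speed=.12); manip.movel(W(-126,60,200),speed=.25)
q0=np.array(status.read_qpos())
gripper_to(0.)
manip.reach(W(-222,1,200),quat(TH+np.pi/2)); print(status.read_time(),q0,status.read_qpos())
for n in("scene","top"): cv2.imwrite(f"pics/{n}2.png",vision.camera(n))
a=cv2.resize(cv2.imread("pics/top2.png")[95:285,240:400],None,fx=3,fy=3);b=cv2.resize(cv2.imread("pics/scene2.png")[140:270,250:350],None,fx=3,fy=3)
c=np.zeros((570,780,3),np.uint8);c[:570,:480]=a;c[:390,480:]=b;cv2.imwrite("pics/c2.png",c)
```

```text
False [-126.21913832   25.88257311   98.88117749] [ 2.97351239  9.45114509 -3.03592187]
10.8583 [ 0.15823335  0.72293007 -1.03385016  1.62922229  0.66223567  1.17815154
 -1.24486815] [ 0.41104332  0.81122189 -1.42803773  1.88963349  0.85728864  1.25150819
  0.05451551]
```

View pics/c2.png

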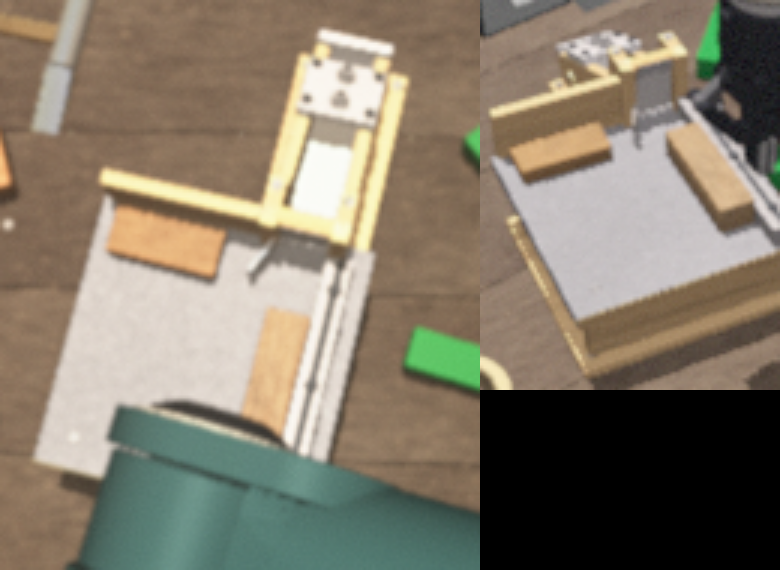

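The batten lies square along the fence (top part: left edge about 262 to 245, parallel to it) and the beech offcut hasn't moved. Next is the end push.

Run:
```python
from h import *
from workcell import manip,gripper_to,status
print(manip.movel(W(-222,-1.5,99),speed=.15,contact_N=8),FE(status.read_ee_pos()))
print(manip.movel(W(-80,-1.5,99),speed=.07,contact_N=15),FE(status.read_ee_pos()),status.read_ft_force())
print(manip.movel(W(-42,-1.5,99),speed=.05,contact_N=15),FE(status.read_ee_pos()),status.read_ft_force())
manip.hold(.3)
print(status.read_time())
for n in("scene","top"): cv2.imwrite(f"pics/{n}3.png",vision.camera(n))
a=cv2.resize(cv2.imread("pics/top3.png")[95:285,240:400],None,fx=3,fy=3);b=cv2.resize(cv2.imread("pics/scene3.png")[140:270,250:350],None,fx=3,fy=3)
c=np.zeros((570,780,3),np.uint8);c[:570,:480]=a;c[:390,480:]=b;cv2.imwrite("pics/c3.png",c)
```

```text
False [-221.84940332   -0.86466191   99.69421253]
False [-80.04938686  -1.52394054  99.03800465] [-0.01910182  0.18886918  0.34792666]
False [-42.25674675  -1.43181069  98.93656812] [ 0.27018035 -0.49169799  0.02252708]
15.1667
```

View pics/c3.png

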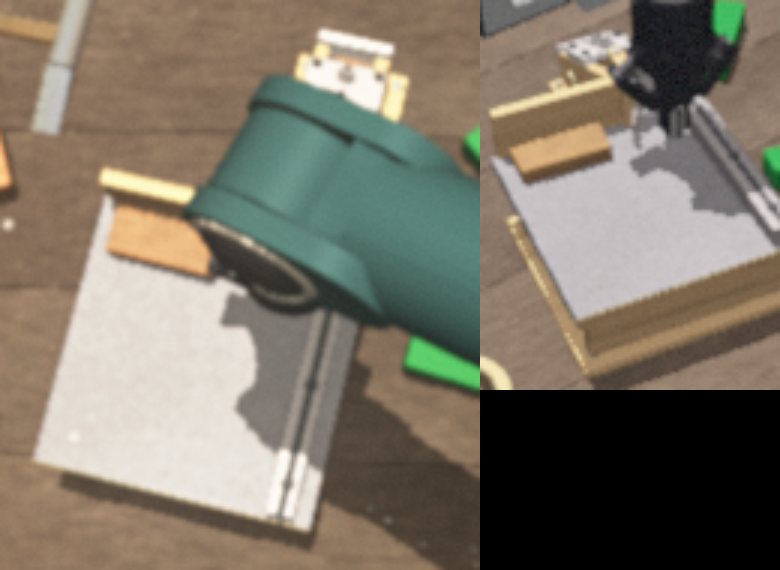

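The arm hides the mouth and the batten is no longer on the deck. I'll draw back and look.

Run:
```python
from h import *
from workcell import manip,status
manip.movel(W(-150,0,99),speed=.2); manip.movel(W(-230,20,230),speed=.25); manip.hold(.2)
print(status.read_time())
for n in("scene","top"): cv2.imwrite(f"pics/{n}4.png",vision.camera(n))
I=cv2.INTER_CUBIC
a=cv2.resize(cv2.imread("pics/top4.png")[95:195,310:390],None,fx=5.7,fy=5.7,interpolation=I)[:570];b=cv2.resize(cv2.imread("pics/scene4.png")[140:270,260:330],None,fx=4.3,fy=4.3,interpolation=I)
c=np.zeros((570,780,3),np.uint8);c[:,:a.shape[1]]=a;c[:b.shape[0],a.shape[1]:a.shape[1]+b.shape[1]]=b;cv2.imwrite("pics/c4.png",c)
```

```text
16.925
```

View pics/c4.png

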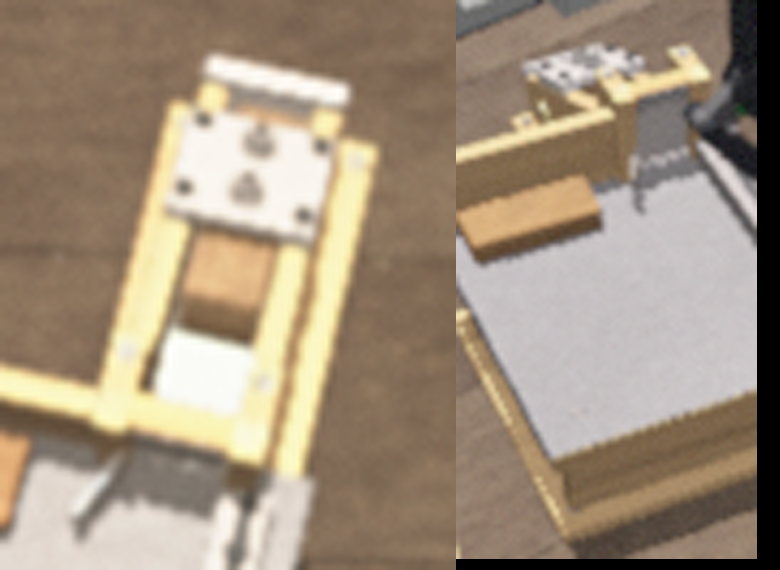

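The batten is under the bush bridge, with its tail top edge at about (185–262, 292–308) and its tail bottom at about (222,335). Wood also shows right at the end stop, and the flap hangs shut. I'll check the tail against the home position.

Run:
```python
from h import *
r=lambda u,z: FE(np.r_[ray("top",np.array([u])/5.7+[310,95]-.41,z)[0],z])
print("tail top (expect x 74.5)",r((185,292),.094),r((260,310),.094))
print("tail bottom (expect 61.8)",r((187,325),.0668),r((252,340),.0668))
```

```text
tail top (expect x 74.5) [77.18681568 13.6750791  94.        ] [ 76.77716143 -19.37920712  94.        ]
tail bottom (expect 61.8) [71.10524089 10.90417431 66.8       ] [ 71.03396046 -18.46929745  66.8       ]
```

```bash
python3 -c "
from workcell import order
print(order.close_job())"
```

```text
the job is handed in; nothing more can be done
None
```

The job is handed in: I pushed the batten square to the fence, then through the flap and down to the end stop. The last pictures show the flap hanging shut and the beech offcut where it was; I didn't separately re-check the pliers and tape roll. The robot clock read about 17 s, and no judging result came back.

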